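# Index the coil potting fixture one station and set the filled coil out to cure

## Robot

A 7-joint arm with a two-finger parallel gripper is mounted at the origin on the work surface. World frame = base frame: x ahead of the robot, y to its left, z up, the work surface at z = 0. Lengths are in m, angles in rad, forces in N, time in s.
With the tool pointing down it reaches from about 0.35 to 0.9 m from the base axis. Payload 8.1 kg.
Tool frame: the origin (TCP) lies midway between the tips of the shut fingers; the grasp point (between the pads) lies 19 mm behind it; z points along the fingers, y is the line along which they close (so a half turn about z gives the same grasp; the last joint's range is limited). The gripper opens to 92 mm and grips with 3 to 60 N. Pads are 19 mm wide; open, the fingers measure 130 mm over their backs; the gripper's body (75 mm by 190 mm) begins 47 mm behind the grasp point.
Start: joints at [-1.453, 0.434, 0.025, 1.573, -0.012, 1.134, -0.075], TCP at [0.137, 0.61, 0.227] pointing down, gripper open.
Joint ranges: [-2.62, 2.62], [-0.44, 2.09], [-1.27, 1.32], [0.08, 2.57], [-1.32, 4.46], [0.12, 2], [-2.74, 2.74]. Speed limits (rad/s): [2.22, 2.22, 3.01, 3.01, 3.14, 3.14, 3.14].

## Interface

Orientations are given as a rotation vector (axis times angle).
In Python, from cell import arm gives the robot as it stands.
- The arm moves only by the tool move_arm, never from a script. Its argument "motion" is a list of rows, each an object of numbers: "tx", "ty", "tz": the shift along the tool's x, y, z normalised to -1 to 1, where 1 is 1000 mm; "twist": the turn about the tool's z normalised to -1 to 1, where 1 is pi/2 rad. In form: [{"tx": .., "ty": .., "tz": .., "twist": ..}, ...]. A call has 1 to 12 rows; each row shifts and turns the commanded pose from where the row before left it, along the tool's axes as they then stand; what a row does not reach is not made up. A row lasts 1/10 s, in which the tool goes at most 50 mm and 8.59 degrees, less where a joint would pass 70% of its speed; a pose out of reach is approached as far as the arm can. A call with a number of a shift or a turn outside -1 to 1 is refused whole. A call with a gripper value outside its range is refused whole. "gripper" is the gripper's target within -1 to 1 (shut at 1, half-way at 0, fully open at -1), set as the call begins (left out, the last holds). The fingers move at their own pace and stop on an object; "squeeze" is the grip in N (left out, the last holds). Time passes only in rows, so rows that do not move let the fingers close. It gives the time, the measured TCP pose, the force, the opening and the grip force at its end, in the units of the state.
- arm.observe(): the state, without advancing time (a new reading comes with each control period).
- arm.get_image(name): name is "scene" or "top"; returns the picture (384x512x3 uint8, red, green, blue); there is no depth.
- arm.calibration(name): a dict with "K" (3x3 intrinsics, pixels), "T" (4x4, takes a point from camera to world coordinates). Camera axes: x right, y down, z forward; pixel columns grow to the right and rows downward; lengths in m; the calibration is good to about 2 mm. A picture is of the moment at which its call begins. calibration takes no time and is no camera call.
- arm.sign_off(): hands the job in; it is judged then, once.
Trained networks look in the newest picture that a camera, given by its name, has taken for a name from the list of things; names that differ only in an ending like _2 or _b are one class to them, and where a whole thing is asked for, a point or a joint stands for the part that bears it (a point fixed in the world has none). Each returns a list of dicts, best first, with "conf" (0 to 1); they miss things now and then, are a little off and sometimes report something else, mostly with a low value. They report only what shows in the picture. A call takes as long as a camera call. They do not tell look-alikes from the thing itself.
- arm.look_for(camera, query): "point" ([column, row] as shares, 0 to 1, of the picture: columns of its width, rows of its height, amid what is visible of it).
- arm.regions_of(camera, query): "region" (384x512 bool, what is visible of it) and "point" ([column, row] as shares, 0 to 1, of the picture: columns of its width, rows of its height, amid what is visible of it).
- arm.place_of(camera, query): "point" ([column, row] as shares, 0 to 1, of the picture: columns of its width, rows of its height: a listed point, or the origin of a listed thing).
The state is a dict: "clock": time; "joints": joint angles; "dq": joint speeds; "joint_efforts": joint torques, N m; "position": TCP position; "ee_rot": TCP orientation; "force": force on the tool from outside, world axes, zero at the start; "ft_torque": the same for the moment, N m; "width": opening from 0.0 (shut) to 1.0 (fully open); "gripper_force": force on a finger pad.
Only numpy, scipy, OpenCV 4.12 (cv2) and the standard library are available. Lean on these libraries where they do the work, as an engineer would, in place of code of your own. Each camera call takes 0.05 s, during which the arm holds its last target. There are 200 camera calls.

## Task

The coil under the dispensing needle has just been filled with resin: pull up the plunger knob, swing the stage clockwise (seen from above) by it to the very next hole, a quarter turn, and let the plunger spring fully home so that the stage is locked with the next coil under the needle. Then slide the filled coil straight up off its spindle, keep it upright, and set it gently down flat on the floor of the curing tray, beside the coil already there. Do not bump the dispenser, and leave the other coils, the can, the jar and the spare syringe where they are.

Things in the scene. Friction and masses are not known exactly. Their poses are not given: they have to be found in the camera images.
- base: Fixed indexing fixture: grey round base with steel index plate, 300 mm across, plate top 30 mm above the bench. Origin on the bench on the stage's vertical turning axis; x points from the axis to the dispenser column, z up. Four 12 mm holes in the plate's rim, 130 mm from the axis, at -135 (start), -45, 45 and 135 degrees in this frame (anticlockwise from x); the next one clockwise is at 135.
- stage (a joint): Turn of the aluminium stage disc (216 mm across, its top 50 mm above the bench) about the base's axis, in rad, positive clockwise seen from above. 0 = start, locked; next hole at +1.571. About 0.01 rad of play when locked. Bearing friction about 0.15 N m (1 to 2 N at the knob).
- plunger (a joint): Lift of the spring plunger, in m: 0 = home in a hole, 0.016 = upper stop. Its pin (10 mm thick, rounded tip, 1 mm clearance) is clear of the hole above 0.011; let go between holes it rides on the plate at 0.011 and springs in at the next hole. The spring always pulls it down, with about 10 N at 0 and 14 N at 0.016.
- knob (a point): Middle of the black fluted plunger knob, an upright cylinder 34 mm across and 32 mm high; 92 to 93 mm above the bench when home. It rides on a lug of the stage, 130 mm from the turning axis, above a steel barrel (26 mm across, top 72 mm above the bench). Carrying the lifted knob round the axis turns the stage; the knob cannot spin relative to the stage.
- spindle_a (a point): Seat of the filled coil's spindle: centre of the shoulder (32 mm across, 58 mm above the bench) that the coil rests on; turns with the stage, 78 mm from its axis; at the start in the base's +x direction, under the needle. The spindle is a steel post 12 mm thick, rising 56 mm above this point.
- spindle_b (a point): The same for the spindle of the next coil; at the start in the base's +y direction.
- spindle_c (a point): The same for the spindle of the third coil; at the start in the base's -x direction. (The fourth spindle, in the -y direction, is empty.)
- coil_done_mid (a point): Centre, half-way up, of the filled coil: white flanged bobbin with copper winding, a ring 60 mm across, 44 mm high, 15 mm bore, about 0.24 kg. z is its axis, up. It starts on spindle_a with the needle's tip 10 mm above it, so it comes off only once the stage has been indexed; its underside must rise 56 mm to clear the spindle.
- coil_next_mid (a point): Centre of the next coil (same size) on spindle_b; stays on its spindle and ends under the needle.
- coil_third_mid (a point): Centre of the third coil (same size) on spindle_c; stays on its spindle.
- coil_old_mid (a point): Centre of the coil (same size) that already stands in the curing tray, in its +x half; to be left where it is.
- dispenser: Syringe dispenser fixed to the base, 284 mm high: aluminium column 192 mm from the turning axis in the base's +x direction, an arm at 222 mm height, an upright syringe 24 mm thick 96 mm from the axis. Origin and axes are those of the base. Not to be bumped.
- nozzle (a point): Tip of the dispensing needle, 112 mm above the bench, 96 mm from the turning axis in the base's +x direction.
- tray: Aluminium curing tray fixed to the bench, 230 mm (its x) by 170 mm (its y) outside, walls 3 mm thick and 18 mm high, floor 3 mm thick. Origin at the centre of its underside, z up. Its -x half is free for the filled coil: a good place is 48 mm from the centre towards -x. A coil standing on the floor has its centre 25 mm above the bench.
- can: Steel can with lid, 84 mm across, 96 mm high, origin at the centre of its underside. Bystander.
- jar: White screw-cap jar, 92 mm across, 116 mm high, origin at the centre of its underside. Bystander.
- syringe: Spare capped syringe lying on the bench, 142 mm long along its x, 24 mm thick, origin on the bench under its middle. Bystander.
- coil_done: The filled coil again, with its origin at the centre of its underside.
Mind the look-alikes: they are no part of the job. Leave any black or yellow look-alike of the coil_done alone.

How it is judged:
On the way, in this order (a step that is already met when the one before it is completed fails the run):
1. the plunger is pulled up clear of its first hole, before the stage is swung (value of joint plunger above 0.0095 m and value of joint stage between -0.08 and 0.08 rad).
2. the stage is turned clockwise to the very next hole and locked there, the plunger fully home, the filled coil still on its spindle (value of joint stage between 1.5458 and 1.5958 rad and value of joint plunger below 0.002 m and distance between coil_done_mid and spindle_a below 0.027 m), for 0.2 s.
3. the filled coil is slid up clear off its spindle, upright, with the stage still locked (value of joint stage between 1.5458 and 1.5958 rad and value of joint plunger below 0.002 m and z of coil_done_mid in the frame of spindle_a above 0.076 m and angle between coil_done_mid's own z axis and vertical below 0.35 rad).
At the end, for the whole second after the job is handed in: Stage at the next hole clockwise (1.571 +-0.025 rad), plunger home (2 mm); filled coil released, upright (0.08 rad), still, wholly inside the tray with its underside on the floor (3 mm); next and third coils down on their spindles (5 mm); old coil within 15 mm of its place (value of joint stage between 1.5458 and 1.5958 rad and value of joint plunger below 0.002 m and x of coil_done_mid in the frame of tray between -0.084 and 0.084 m and y of coil_done_mid in the frame of tray between -0.054 and 0.054 m and z of coil_done_mid in the frame of tray between 0.022 and 0.028 m and angle between coil_done_mid's own z axis and vertical below 0.08 rad and linear speed of coil_done below 0.02 m/s and distance between coil_next_mid and spindle_b below 0.027 m and distance between coil_third_mid and spindle_c below 0.027 m and distance of coil_old_mid from where it was at the start of the episode below 0.015 m); the robot touches nothing.
It fails at once if the dispenser is bumped (more than 4 N) (contact force between anything else and dispenser above 4 N).
It fails at once if the filled coil is tipped by more than 0.35 rad (angle between coil_done_mid's own z axis and vertical above 0.35 rad).
It fails at once if the filled coil is dropped (faster than 0.35 m/s while not held) or slammed on the tray (more than 50 N) ((contact force between the fingers and coil_done below 0.3 N and linear speed of coil_done above 0.35 m/s) or contact force between coil_done and tray above 50 N).
It fails at once if another coil is lifted off its spindle or knocked about (distance between coil_next_mid and spindle_b above 0.04 m or distance between coil_third_mid and spindle_c above 0.04 m or distance of coil_old_mid from where it was at the start of the episode above 0.025 m).
It fails at once if the can, the jar or the spare syringe is moved by more than 30 mm (distance of any of can, jar, syringe from where it was at the start of the episode above 0.03 m).
It also fails if it takes over 58 s, if anything falls off the work surface, if the arm or the gripper's body presses on something with over 40 N, if the wrist force passes 120 N, or if a joint passes its speed limit or range.

## Working session

There is one attempt and no reset: what is moved stays moved. The work goes in short steps, Python scripts to look and compute and a tool call to move; the robot and the scene stay as the last step left them, time stands still between calls to the robot, and variables do not carry over. Pictures are saved under pics/ and viewed, at most 10 in all, crops included, and the job is handed in when it is done.

Besides the shell and the picture viewer there is one more tool, called as a command line: name --argument value ..., lists and objects as JSON in quotes. move_arm: Moves the arm, as the interface text tells. Scaled input: -1 to 1 covers 1000 mm each way for a shift and pi/2 rad each way for a turn. Its arguments: {"type":"object","properties":{"motion":{"type":"array","items":{"type":"object","properties":{"tx":{"type":"number"},"ty":{"type":"number"},"tz":{"type":"number"},"twist":{"type":"number"}}}},"gripper":{"type":"number"},"squeeze":{"type":"number"}},"required":["motion"]}

```bash
mkdir -p pics; cat > h.py <<'E'
from cell import arm
import numpy as np, cv2
def ray(cam,pt):
    c=arm.calibration(cam);K=np.array(c["K"]);T=np.array(c["T"])
    d=T[:3,:3]@np.linalg.inv(K)@np.array([pt[0]*512,pt[1]*384,1]);return T[:3,3],d
def atz(cam,pt,z):
    o,d=ray(cam,pt);return (o+d*(z-o[2])/d[2])
def proj(cam,p):
    c=arm.calibration(cam);K=np.array(c["K"]);T=np.linalg.inv(np.array(c["T"]))
    q=K@(T[:3,:3]@np.array(p)+T[:3,3]);return q[:2]/q[2]
E
python3 - <<'E'
from h import *
ims=[]
for c in("top","scene"):
    im=arm.get_image(c);cv2.imwrite(f"pics/{c}0.png",im[:,:,::-1])
    print(c,np.array(arm.calibration(c)["T"])[:3,3].round(3))
    for n,z in [("base",0),("knob",.0925),("spindle_a",.058),("spindle_c",.058),("coil_done_mid",.08),("coil_next_mid",.08),("coil_third_mid",.08),("coil_old_mid",.025),("nozzle",.112),("tray",0),("can",0),("jar",0),("syringe",0)]:
        for r in arm.place_of(c,n)[:5]:
            if r["conf"]>.2: print(c,n,round(r["conf"],2),np.round(np.array(r["point"])*[512,384]),atz(c,r["point"],z).round(3)[:2])
s=arm.observe();print(s["clock"],s["position"],s["ee_rot"],s["width"])
E
```

```text
top [0.342 0.029 1.135]
top base 0.65 [223. 208.] [0.572 0.101]
top knob 0.6 [261. 231.] [ 0.493 -0.006]
top spindle_a 0.94 [229. 226.] [0.51  0.082]
top spindle_a 0.93 [219. 174.] [0.658 0.114]
top spindle_a 0.84 [199. 207.] [0.561 0.166]
top spindle_a 0.35 [217. 162.] [0.692 0.121]
top spindle_c 0.94 [229. 226.] [0.51  0.082]
top spindle_c 0.93 [219. 174.] [0.658 0.114]
top spindle_c 0.84 [199. 207.] [0.561 0.166]
top spindle_c 0.35 [217. 162.] [0.692 0.121]
top coil_done_mid 0.76 [268. 127.] [ 0.794 -0.023]
top coil_done_mid 0.72 [172. 127.] [0.786 0.253]
top coil_done_mid 0.6 [221. 170.] [0.664 0.107]
top coil_next_mid 0.76 [194. 202.] [0.569 0.178]
top coil_third_mid 0.57 [231. 228.] [0.5   0.075]
top coil_old_mid 0.82 [368. 203.] [ 0.591 -0.315]
top nozzle 0.93 [220. 161.] [0.68  0.107]
top tray 0.71 [366. 225.] [ 0.53  -0.313]
top tray 0.22 [125. 172.] [0.674 0.399]
top can 0.67 [111. 240.] [0.471 0.42 ]
top jar 0.6 [127. 169.] [0.682 0.393]
top syringe 0.97 [166. 285.] [0.348 0.254]
scene [ 1.562 -0.447  0.846]
scene base 0.84 [280. 213.] [0.577 0.1  ]
scene base 0.39 [235. 1
[... 592 characters left out ...]
0.72 [281. 275.] [ 0.873 -0.058]
scene coil_done_mid 0.68 [263. 185.] [0.529 0.068]
scene coil_done_mid 0.64 [376. 236.] [0.856 0.218]
scene coil_done_mid 0.33 [235. 179.] [0.467 0.008]
scene coil_next_mid 0.49 [304. 184.] [0.575 0.173]
scene coil_third_mid 0.67 [268. 173.] [0.481 0.105]
scene coil_old_mid 0.68 [135. 249.] [ 0.58 -0.32]
scene nozzle 0.69 [302. 197.] [0.669 0.112]
scene tray 0.7 [135. 242.] [ 0.521 -0.307]
scene tray 0.58 [266. 175.] [0.372 0.154]
scene can 0.72 [351. 172.] [0.48  0.412]
scene jar 0.84 [384. 202.] [0.663 0.407]
scene syringe 0.6 [287. 165.] [0.347 0.248]
1.4 [0.1369146  0.60980753 0.22673628] [ 3.46253426e-01  3.12242910e+00 -9.89234342e-06] 1.001526465196535
```

View pics/top0.png

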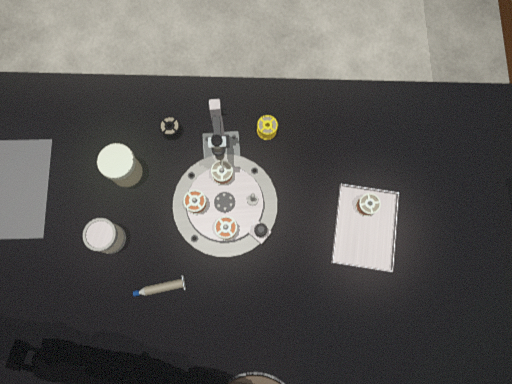

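View pics/scene0.png

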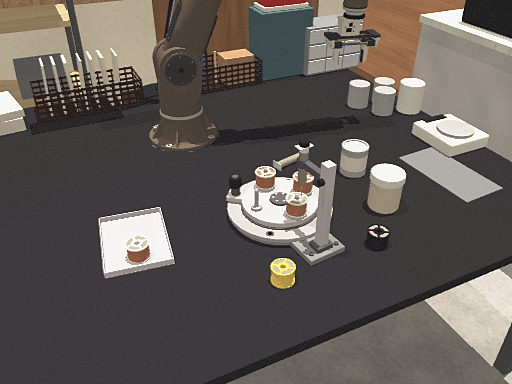

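The real filled coil is the white and copper one under the needle, at top (221,171). The look-alikes are the yellow one at (267,127) and the black one at (169,127), both off the stage. The old coil is at (369,203). The knob is at top (261,231) and the tray centre at about (366,227). Next I'll fit the fixture and tray poses.

```bash
cat > fit.py <<'E'
from h import *
from scipy.optimize import least_squares
obs=[("top",(.078,0,.08),(221,170)),("top",(0,.078,.058),(199,207)),("top",(-.078,0,.058),(229,226)),("top",(.096,0,.112),(220,161)),("top",(-.092,-.092,.0925),(261,231)),("top",(0,0,0),(223,208)),("top",(.078,0,.058),(219,174)),
("scene",(.078,0,.058),(297,211)),("scene",(.078,0,.08),(298,202)),("scene",(0,.078,.058),(301,189)),("scene",(-.078,0,.058),(264,185)),("scene",(.096,0,.112),(302,197)),("scene",(-.092,-.092,.0925),(236,179)),("scene",(0,0,0),(280,213))]
def W(p,q):
    c,s=np.cos(p[2]),np.sin(p[2]);return (p[0]+c*q[0]-s*q[1],p[1]+s*q[0]+c*q[1],q[2])
f=lambda p:np.concatenate([proj(c,W(p,q))-u for c,q,u in obs])
r=least_squares(f,[.575,.098,.1],loss="soft_l1");p=r.x
print(p,np.degrees(p[2]));print(f(p).reshape(-1,2).round(1).tolist())
for n,q in dict(knob0=(-.0919,-.0919,.0925),knob1=(-.0919,.0919,.0925),coil1=(0,-.078,.08)).items():print(n,np.round(W(p,q),4))
E
python3 fit.py; python3 - <<'E'
from h import *
arm.get_image("top")
for c in("top",):
  for n,z in(("tray",.018),):
    r=arm.regions_of(c,n)[0];m=r["region"].astype(np.uint8)
    b=cv2.boxPoints(cv2.minAreaRect(cv2.findNonZero(m)))
    w=np.array([atz(c,(q+.5)/[512,384],z)[:2] for q in b]);print(n,r["conf"],w.round(3).tolist(),w.mean(0))
    print(np.linalg.norm(np.diff(w,axis=0),axis=1),np.degrees(np.arctan2(*(np.diff(w,axis=0).T[::-1]))))
im=arm.get_image("top")[140:260,160:290];cv2.imwrite("pics/crop1.png",cv2.resize(im,None,fx=5,fy=5,interpolation=2)[:,:,::-1])
E
```

```text
[0.57750091 0.09698025 0.14248581] 8.163835740110736
[[-0.6, 2.9], [-3.1, -1.9], [-2.2, 3.4], [-1.0, 2.1], [0.2, -2.3], [1.9, -1.9], [1.9, 1.1], [-0.0, -0.1], [-0.6, 2.3], [0.8, -0.4], [0.4, -0.5], [0.1, 0.8], [-1.2, 3.0], [-0.5, 0.6]]
knob0 [ 0.4996 -0.007   0.0925]
knob1 [0.4735 0.1749 0.0925]
coil1 [0.5886 0.0198 0.08  ]
tray 0.66 [[0.411, -0.206], [0.648, -0.237], [0.633, -0.418], [0.398, -0.379]] [ 0.52248767 -0.30988668]
[0.23843638 0.18149802 0.23831741] [ -7.34067089 -94.72437526 170.6428088 ]
```

View pics/crop1.png

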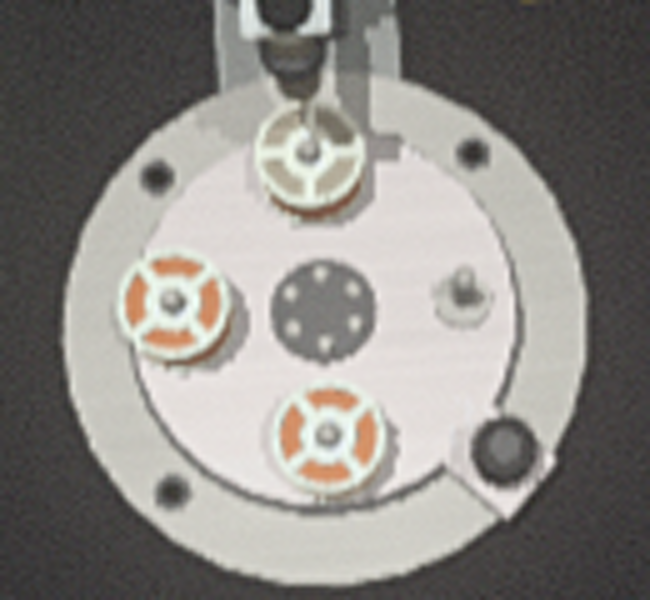

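The crop shows the filled coil at crop (308,155), with resin-dulled copper and under the needle. The knob is at crop (506,452). The plate holes are at crop (157,177), (473,153) and (172,492). I'll refit with these sharper features.

```bash
cat > fit2.py <<'E'
import fit
from fit import *
h=.0919
O=[((0,0,.03),(325,327)),((-h,-h,.1085),(506,452)),((.078,0,.102),(310,156)),((0,.078,.102),(175,303)),((-.078,0,.102),(330,433)),((h,h,.03),(157,177)),((h,-h,.03),(473,153)),((-h,h,.03),(172,492)),((0,0,.05),(323,310))]
fit.obs[:]=[("top",q,(u[0]/5+160,u[1]/5+140)) for q,u in O]
r=least_squares(f,[.575,.098,.1],loss="soft_l1",f_scale=.5);p=r.x
print("--");print(p,np.degrees(p[2]));print(f(p).reshape(-1,2).round(1).tolist())
for n,q in dict(knob0=(-.0919,-.0919,.0925),knob1=(-.0919,.0919,.0925),coil1=(0,-.078,.08)).items():print(n,np.round(W(p,q),4))
K=np.array(W(p,(-h,-h,0)))[:2]
s=arm.observe();a=np.radians(77.4)
X=np.array([-np.sin(a),np.cos(a)]);Y=np.array([np.cos(a),np.sin(a)])
d=K-s["position"][:2];print("shift tool mm",d@X*1e3,d@Y*1e3)
E
python3 fit2.py
```

```text
[0.57750091 0.09698025 0.14248581] 8.163835740110736
[[-0.6, 2.9], [-3.1, -1.9], [-2.2, 3.4], [-1.0, 2.1], [0.2, -2.3], [1.9, -1.9], [1.9, 1.1], [-0.0, -0.1], [-0.6, 2.3], [0.8, -0.4], [0.4, -0.5], [0.1, 0.8], [-1.2, 3.0], [-0.5, 0.6]]
knob0 [ 0.4996 -0.007   0.0925]
knob1 [0.4735 0.1749 0.0925]
coil1 [0.5886 0.0198 0.08  ]
--
[0.57720337 0.0945924  0.10079902] 5.77535869440039
[[0.2, -1.3], [-0.2, -1.0], [0.0, -0.6], [-0.3, -0.0], [-0.3, 0.6], [0.1, 0.1], [0.1, 0.3], [0.1, 0.2], [0.2, 0.6]]
knob0 [ 0.495  -0.0061  0.0925]
knob1 [0.4765 0.1768 0.0925]
coil1 [0.5851 0.017  0.08  ]
shift tool mm -483.8640069398241 -522.9450571155252
```

move_arm --motion '[{"tx": -0.0285, "ty": -0.0308}, {"tx": -0.0285, "ty": -0.0308}, {"tx": -0.0285, "ty": -0.0308}, {"tx": -0.0285, "ty": -0.0308}, {"tx": -0.0285, "ty": -0.0308}, {"tx": -0.0285, "ty": -0.0308}, {"tx": -0.0285, "ty": -0.0308}, {"tx": -0.0285, "ty": -0.0308}, {"tx": -0.0285, "ty": -0.0308}, {"tx": -0.0285, "ty": -0.0308}, {"tx": -0.0285, "ty": -0.0308}, {"tx": -0.0285, "ty": -0.0308}]' --gripper -1

```text
invalid input
```

move_arm --motion '[{"tx": -0.0285, "ty": -0.0308}, {"tx": -0.0285, "ty": -0.0308}, {"tx": -0.0285, "ty": -0.0308}, {"tx": -0.0285, "ty": -0.0308}, {"tx": -0.0285, "ty": -0.0308}, {"twist": 0.074}, {"twist": 0.074}, {"twist": 0.074}, {"twist": 0.074}, {}]' --gripper -0.2

```text
invalid input
```

```bash
cat > st.py <<'E'
from h import *
import sys
from scipy.spatial.transform import Rotation as R
s=arm.observe();M=R.from_rotvec(s["ee_rot"]).as_matrix()
print(s["clock"],"pos",np.round(s["position"],4),"yang",np.degrees(np.arctan2(M[1,1],M[0,1])).round(2),"w",s["width"],"F",np.round(s["force"],1),"g",s["gripper_force"],"q",np.round(s["joints"],2))
if len(sys.argv)>3:
    d=np.array([float(v) for v in sys.argv[1:4]])-s["position"];print("tool shift mm",(M.T@d*1e3).round(1))
E
python3 st.py .495 -.006 .0725
python3 - <<'E'
from h import *
im=arm.get_image("scene")[110:290,170:410];cv2.imwrite("pics/c2.png",cv2.resize(im,None,fx=3.3,fy=3.3,interpolation=2)[:,:,::-1])
E
```

```text
1.55 pos [0.1369 0.6098 0.2267] yang 77.35 w 1.000709453696772 F [0.4 0.2 0.2] g 0.0 q [-1.45  0.43  0.02  1.57 -0.01  1.13 -0.08]
tool shift mm [-484.3 -522.4  154.2]
```

View pics/c2.png

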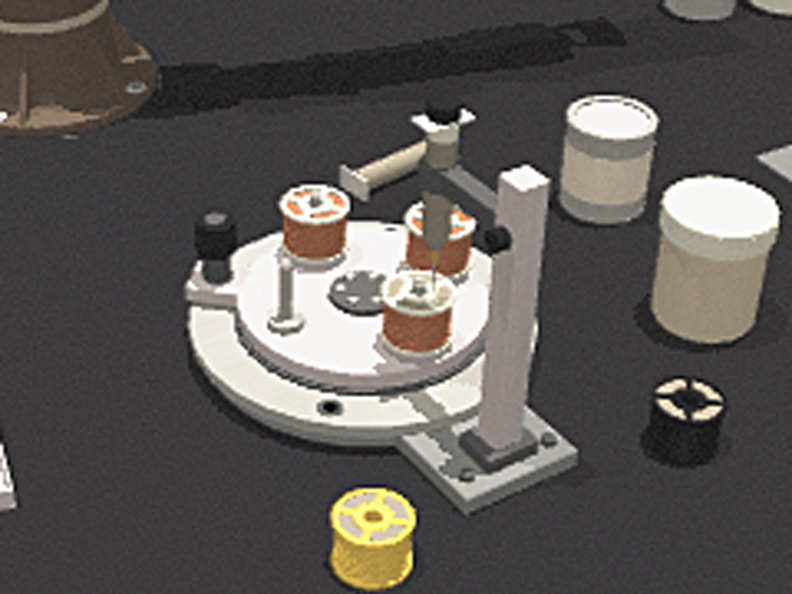

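The picture confirms the fixture, with the filled coil at crop (418,310) and the knob at (215,230). The move call was refused, so I'll fill in every key in each row.

move_arm --motion '[{"tx": -0.0285, "ty": -0.0308, "tz": 0, "twist": 0}, {"tx": -0.0285, "ty": -0.0308, "tz": 0, "twist": 0}, {"tx": -0.0285, "ty": -0.0308, "tz": 0, "twist": 0}, {"tx": -0.0285, "ty": -0.0308, "tz": 0, "twist": 0}, {"tx": -0.0285, "ty": -0.0308, "tz": 0, "twist": 0}, {"tx": -0.0285, "ty": -0.0308, "tz": 0, "twist": 0}, {"tx": -0.0285, "ty": -0.0308, "tz": 0, "twist": 0}, {"tx": -0.0285, "ty": -0.0308, "tz": 0, "twist": 0}, {"tx": -0.0285, "ty": -0.0308, "tz": 0, "twist": 0}, {"tx": -0.0285, "ty": -0.0308, "tz": 0, "twist": 0}, {"tx": -0.0285, "ty": -0.0308, "tz": 0, "twist": 0}, {"tx": -0.0285, "ty": -0.0308, "tz": 0, "twist": 0}]' --gripper -1

```text
clock: 2.8
position: [0.3903, 0.1728, 0.2271]
ee_rot: [0.346, 3.122, 0.001]
force: [0.3, 0.2, 0.3]
width: 1.002
gripper_force: 0.0
```

move_arm --motion '[{"tx": -0.0285, "ty": -0.0308, "tz": 0, "twist": 0}, {"tx": -0.0285, "ty": -0.0308, "tz": 0, "twist": 0}, {"tx": -0.0285, "ty": -0.0308, "tz": 0, "twist": 0}, {"tx": -0.0285, "ty": -0.0308, "tz": 0, "twist": 0}, {"tx": -0.0285, "ty": -0.0308, "tz": 0, "twist": 0}, {"tx": 0, "ty": 0, "tz": 0, "twist": 0.074}, {"tx": 0, "ty": 0, "tz": 0, "twist": 0.074}, {"tx": 0, "ty": 0, "tz": 0, "twist": 0.074}, {"tx": 0, "ty": 0, "tz": 0, "twist": 0.074}, {"tx": 0, "ty": 0, "tz": 0, "twist": 0}]' --gripper -0.3

```text
clock: 3.8
position: [0.495, -0.0071, 0.2268]
ee_rot: [1.059, 2.958, 0.0]
force: [0.9, -0.3, -0.1]
width: 0.653
gripper_force: 0.0
```

```bash
python3 st.py .495 -.006 .0735
```

```text
3.8 pos [ 0.495  -0.0071  0.2268] yang 50.6 w 0.6533347547363773 F [ 0.9 -0.3 -0.1] g 0.0 q [-0.54  0.23  0.55  1.92 -0.14  1.03  0.95]
tool shift mm [  0.7   0.9 153.3]
```

move_arm --motion '[{"tx": 0.0007, "ty": 0.0009, "tz": 0.035, "twist": 0}, {"tx": 0, "ty": 0, "tz": 0.04, "twist": 0}, {"tx": 0, "ty": 0, "tz": 0.03, "twist": 0}, {"tx": 0, "ty": 0, "tz": 0.025, "twist": 0}, {"tx": 0, "ty": 0, "tz": 0.015, "twist": 0}, {"tx": 0, "ty": 0, "tz": 0.008, "twist": 0}, {"tx": 0, "ty": 0, "tz": 0, "twist": 0}]'

```text
clock: 4.5
position: [0.4945, -0.0061, 0.0731]
ee_rot: [-1.053, -2.959, 0.001]
force: [-0.2, -0.4, 0.5]
width: 0.649
gripper_force: 0.0
```

move_arm --motion '[{"tx": 0, "ty": 0, "tz": 0, "twist": 0}, {"tx": 0, "ty": 0, "tz": 0, "twist": 0}, {"tx": 0, "ty": 0, "tz": 0, "twist": 0}, {"tx": 0, "ty": 0, "tz": 0, "twist": 0}, {"tx": 0, "ty": 0, "tz": 0, "twist": 0}, {"tx": 0, "ty": 0, "tz": 0, "twist": 0}]' --gripper 1 --squeeze 45

```text
clock: 5.1
position: [0.4963, -0.005, 0.0744]
ee_rot: [1.054, 2.957, 0.003]
force: [3.0, 5.8, 1.9]
width: 0.362
gripper_force: 45.0
```

move_arm --motion '[{"tx": 0, "ty": 0.0015, "tz": -0.003, "twist": 0}, {"tx": 0, "ty": 0, "tz": -0.004, "twist": 0}, {"tx": 0, "ty": 0, "tz": -0.004, "twist": 0}, {"tx": 0, "ty": 0, "tz": -0.003, "twist": 0}, {"tx": 0, "ty": 0, "tz": 0, "twist": 0}, {"tx": 0, "ty": 0, "tz": 0, "twist": 0}]'

```text
clock: 5.7
position: [0.4959, -0.0046, 0.0877]
ee_rot: [-1.056, -2.959, -0.0]
force: [4.7, 2.2, -12.8]
width: 0.362
gripper_force: 45.0
```

move_arm --motion '[{"tx": 0.0085, "ty": 0.0003, "tz": 0, "twist": 0.0417}, {"tx": 0.0085, "ty": 0.0003, "tz": 0, "twist": 0.0417}, {"tx": 0.0085, "ty": 0.0003, "tz": 0, "twist": 0.0417}, {"tx": 0.0085, "ty": 0.0003, "tz": 0, "twist": 0.0417}, {"tx": 0.0085, "ty": 0.0003, "tz": 0, "twist": 0.0417}, {"tx": 0.0085, "ty": 0.0003, "tz": 0, "twist": 0.0417}, {"tx": 0.0085, "ty": 0.0003, "tz": 0, "twist": 0.0417}, {"tx": 0.0085, "ty": 0.0003, "tz": 0, "twist": 0.0417}, {"tx": 0.0085, "ty": 0.0003, "tz": 0, "twist": 0.0417}, {"tx": 0.0085, "ty": 0.0003, "tz": 0, "twist": 0.0417}, {"tx": 0.0085, "ty": 0.0003, "tz": 0, "twist": 0.0417}, {"tx": 0.0085, "ty": 0.0003, "tz": 0, "twist": 0.0417}]'

```text
clock: 6.9
position: [0.4502, 0.0832, 0.088]
ee_rot: [2.11, 2.325, 0.002]
force: [7.6, 1.4, -12.9]
width: 0.363
gripper_force: 45.0
```

```bash
python3 st.py .4489 .0815 .0877
```

```text
6.9 pos [0.4502 0.0832 0.088 ] yang 5.55 w 0.3626162349922281 F [  7.6   1.4 -12.9] g 44.99471426010132 q [-0.84  0.41  0.71  2.17 -0.42  0.69  0.25]
tool shift mm [-1.5 -1.4  0.3]
```

move_arm --motion '[{"tx": 0.0085, "ty": 0.0008, "tz": 0, "twist": 0.0417}, {"tx": 0.0085, "ty": 0.0003, "tz": 0, "twist": 0.0417}, {"tx": 0.0085, "ty": 0.0003, "tz": 0, "twist": 0.0417}, {"tx": 0.0085, "ty": 0.0003, "tz": 0, "twist": 0.0417}, {"tx": 0.0085, "ty": 0.0003, "tz": 0, "twist": 0.0417}, {"tx": 0.0085, "ty": 0.0003, "tz": 0, "twist": 0.0417}, {"tx": 0.0085, "ty": 0.0003, "tz": 0, "twist": 0.0417}, {"tx": 0.0085, "ty": 0.0003, "tz": 0, "twist": 0.0417}, {"tx": 0.0085, "ty": 0.0003, "tz": 0, "twist": 0.0417}, {"tx": 0.0085, "ty": 0.0003, "tz": 0, "twist": 0.0417}, {"tx": 0.0085, "ty": 0.0003, "tz": 0, "twist": 0.0417}, {"tx": 0.008, "ty": 0.0003, "tz": 0, "twist": 0.0417}]'

```text
clock: 8.1
position: [0.4793, 0.1774, 0.0878]
ee_rot: [2.84, 1.34, 0.001]
force: [7.0, -0.8, -13.1]
width: 0.363
gripper_force: 45.0
```

```bash
python3 st.py .4775 .1775 .0877
```

```text
8.1 pos [0.4793 0.1774 0.0878] yang -39.46 w 0.3633440445319749 F [  7.   -0.8 -13.1] g 44.99485373497009 q [-1.1   0.57  0.92  2.06 -0.62  0.82 -0.5 ]
tool shift mm [-1.1 -1.4  0.1]
```

move_arm --motion '[{"tx": -0.0005, "ty": 0, "tz": 0.004, "twist": 0}, {"tx": 0, "ty": 0, "tz": 0.004, "twist": 0}, {"tx": 0, "ty": 0, "tz": 0.004, "twist": 0}, {"tx": 0, "ty": 0, "tz": 0.002, "twist": 0}, {"tx": 0, "ty": 0, "tz": 0, "twist": 0}]'

```text
clock: 8.6
position: [0.4795, 0.1776, 0.0745]
ee_rot: [2.839, 1.345, 0.004]
force: [4.4, 2.4, -3.5]
width: 0.359
gripper_force: 45.0
```

move_arm --motion '[{"tx": 0, "ty": 0, "tz": 0.001, "twist": 0}, {"tx": 0, "ty": 0, "tz": 0, "twist": 0}, {"tx": 0, "ty": 0, "tz": 0, "twist": 0}, {"tx": 0, "ty": 0, "tz": 0, "twist": 0}, {"tx": 0, "ty": 0, "tz": 0, "twist": 0}]' --gripper -0.3

```text
clock: 9.1
position: [0.4779, 0.1772, 0.0727]
ee_rot: [-2.84, -1.343, 0.001]
force: [0.5, 1.1, 0.1]
width: 0.647
gripper_force: 0.0
```

move_arm --motion '[{"tx": 0, "ty": 0, "tz": -0.03, "twist": 0}, {"tx": 0, "ty": 0, "tz": -0.04, "twist": 0}, {"tx": 0, "ty": 0, "tz": -0.04, "twist": 0}, {"tx": 0, "ty": 0, "tz": -0.02, "twist": 0.08}, {"tx": 0, "ty": 0, "tz": 0, "twist": 0.08}, {"tx": 0, "ty": 0, "tz": 0, "twist": 0.08}, {"tx": 0, "ty": 0, "tz": 0, "twist": 0.08}, {"tx": 0, "ty": 0, "tz": 0, "twist": 0.09}, {"tx": 0, "ty": 0, "tz": 0, "twist": 0.09}, {"tx": 0, "ty": 0, "tz": 0, "twist": 0}]' --gripper -0.9

```text
clock: 10.1
position: [0.4779, 0.1772, 0.2025]
ee_rot: [3.137, 0.151, -0.001]
force: [1.0, 1.2, 0.3]
width: 0.948
gripper_force: 0.0
```

```bash
python3 st.py .5851 .017 .2
python3 - <<'E'
from h import *
im=arm.get_image("top")[140:260,160:290];cv2.imwrite("pics/c3.png",cv2.resize(im,None,fx=5,fy=5,interpolation=2)[:,:,::-1])
for n,z in (("knob",.0925),("coil_done_mid",.08)):
  for r in arm.place_of("top",n): print(n,round(r["conf"],2),(np.array(r["point"])*[512,384]).round(1),atz("top",r["point"],z).round(4)[:2])
E
```

```text
10.1 pos [0.4779 0.1772 0.2025] yang -84.5 w 0.9482632635330605 F [1.  1.2 0.3] g 0.0 q [-1.33  0.51  1.27  1.94 -0.55  1.1  -1.3 ]
tool shift mm [ 91.4 169.8   2.6]
knob 0.64 [190.9 238. ] [0.4702 0.178 ]
coil_done_mid 0.97 [171.8 127.1] [0.7871 0.252 ]
coil_done_mid 0.91 [250.4 194.3] [0.5956 0.0236]
coil_done_mid 0.8 [269.  127.3] [ 0.7936 -0.0252]
```

View pics/c3.png

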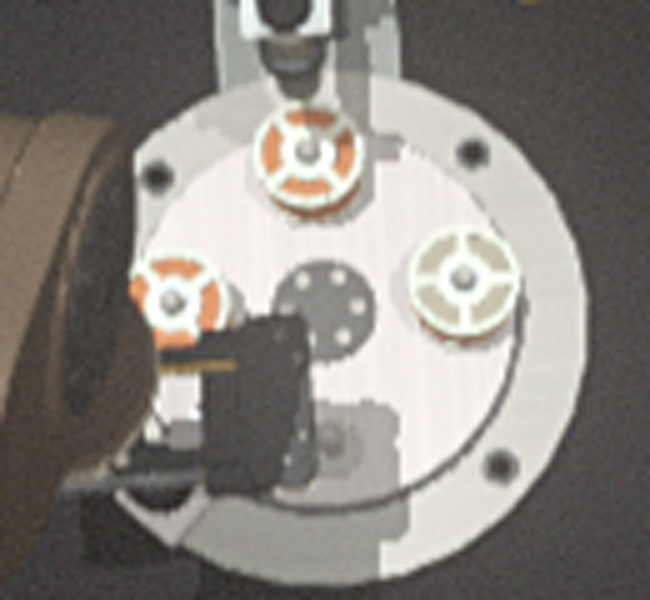

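The stage sits a quarter turn on. The filled coil (dull copper) is now at crop (464,283), the next coil is under the needle at (308,155), and the lug is at the lower-left hole.

move_arm --motion '[{"tx": 0.0185, "ty": 0.0338, "tz": 0, "twist": 0}, {"tx": 0.0185, "ty": 0.0338, "tz": 0, "twist": 0}, {"tx": 0.0185, "ty": 0.0338, "tz": 0, "twist": 0}, {"tx": 0.0185, "ty": 0.0338, "tz": 0, "twist": 0}, {"tx": 0.0187, "ty": 0.0338, "tz": 0, "twist": 0}, {"tx": 0, "ty": 0, "tz": 0, "twist": 0}]'

```text
clock: 10.85
position: [0.5887, 0.0117, 0.2036]
ee_rot: [3.135, 0.147, 0.004]
force: [0.4, -0.8, 0.2]
width: 0.952
gripper_force: 0.0
```

```bash
python3 st.py .5863 .018 .066
python3 - <<'E'
from h import *
print(atz("top",((464/5+160)/512,(283/5+140)/384),.102), atz("top",((464/5+160)/512,(278/5+140)/384),.114))
im=arm.get_image("top")[140:300,120:290];cv2.imwrite("pics/c4.png",cv2.resize(im,None,fx=3.7,fy=3.7,interpolation=2)[:,:,::-1])
for n,z in (("knob",.0925),):
  for r in arm.place_of("top",n): print(n,round(r["conf"],2),(np.array(r["point"])*[512,384]).round(1),atz("top",r["point"],z).round(4)[:2])
print(proj("top",(.478,.1775,.1085)),proj("top",(.478,.1775,.1195)))
E
```

```text
10.85 pos [0.5887 0.0117 0.2036] yang -84.63 w 0.952138004998462 F [ 0.4 -0.8  0.2] g 0.0 q [-0.83  0.6   1.13  1.75 -0.59  1.17 -1.  ]
tool shift mm [ -2.2  -6.9 137.6]
[0.58411482 0.01715703 0.102     ] [0.58402323 0.01735204 0.114     ]
[190.43175447 234.23859947] [189.84671725 233.66068474]
```

View pics/c4.png

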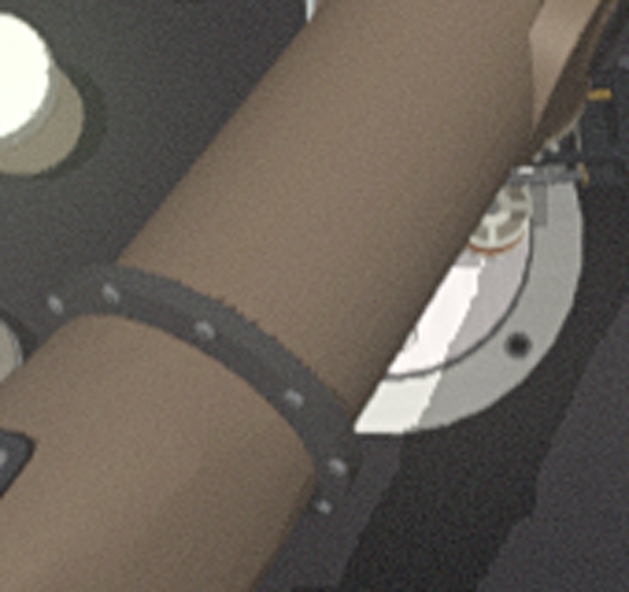

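The picture shows the forearm swung out over the fixture near the dispenser, with the elbow out, so this is not a posture to descend in. I'll rise, turn the tool back by 90° and grip along the base x direction instead.

move_arm --motion '[{"tx": 0, "ty": 0, "tz": -0.04, "twist": 0}, {"tx": 0, "ty": 0, "tz": -0.04, "twist": 0}, {"tx": 0, "ty": 0, "tz": -0.01, "twist": -0.09}, {"tx": 0, "ty": 0, "tz": 0, "twist": -0.09}, {"tx": 0, "ty": 0, "tz": 0, "twist": -0.09}, {"tx": 0, "ty": 0, "tz": 0, "twist": -0.09}, {"tx": 0, "ty": 0, "tz": 0, "twist": -0.09}, {"tx": 0, "ty": 0, "tz": 0, "twist": -0.09}, {"tx": 0, "ty": 0, "tz": 0, "twist": -0.09}, {"tx": 0, "ty": 0, "tz": 0, "twist": -0.09}, {"tx": 0, "ty": 0, "tz": 0, "twist": -0.09}, {"tx": 0, "ty": 0, "tz": 0, "twist": -0.09}]'

```text
clock: 12.15
position: [0.5862, 0.0202, 0.2926]
ee_rot: [-2.274, -2.166, -0.0]
force: [0.2, 0.8, 0.4]
width: 0.953
gripper_force: 0.0
```

move_arm --motion '[{"tx": 0, "ty": 0, "tz": 0, "twist": -0.09}, {"tx": 0, "ty": 0, "tz": 0, "twist": -0.014}, {"tx": 0, "ty": 0, "tz": 0, "twist": 0}]'

```text
clock: 12.45
position: [0.5865, 0.0194, 0.2927]
ee_rot: [-2.102, -2.334, -0.001]
force: [-0.5, 0.5, 0.3]
width: 0.952
gripper_force: 0.0
```

```bash
python3 st.py .5863 .018 .066
python3 - <<'E'
from h import *
a=arm.get_image("scene")[20:300,110:450];b=arm.get_image("top")[80:300,120:400]
b=cv2.resize(b,(356,280));im=np.hstack([a,b]);cv2.imwrite("pics/c5.png",cv2.resize(im,None,fx=1.14,fy=1.14)[:,:,::-1])
E
```

```text
12.45 pos [0.5865 0.0194 0.2927] yang 5.97 w 0.9523141657203342 F [-0.5  0.5  0.3] g 0.0 q [-0.66  0.38  0.76  1.61 -0.27  1.26  0.26]
tool shift mm [ -1.5  -0.3 226.7]
```

View pics/c5.png

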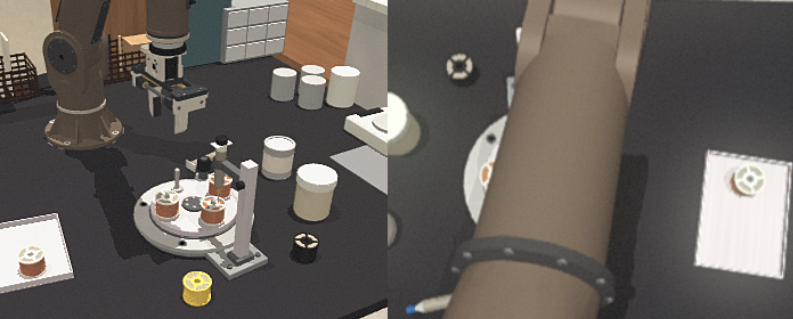

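The picture shows the gripper at (180,115) above the filled coil at (167,205), with the elbow now clear of the dispenser. Now I'll descend onto the coil.

move_arm --motion '[{"tx": -0.0014, "ty": -0.0003, "tz": 0.04, "twist": 0}, {"tx": 0, "ty": 0, "tz": 0.04, "twist": 0}, {"tx": 0, "ty": 0, "tz": 0.04, "twist": 0}, {"tx": 0, "ty": 0, "tz": 0.03, "twist": 0}, {"tx": 0, "ty": 0, "tz": 0, "twist": 0}]'

```text
clock: 13.05
position: [0.584, 0.0173, 0.139]
ee_rot: [-2.101, -2.33, 0.009]
force: [-0.0, 0.5, 0.1]
width: 0.949
gripper_force: 0.0
```

```bash
python3 st.py .5863 .018 .062
```

```text
13.05 pos [0.584  0.0173 0.139 ] yang 5.91 w 0.9494413976052837 F [-0.   0.5  0.1] g 0.0 q [-0.59  0.52  0.68  1.81 -0.4   0.95  0.37]
tool shift mm [ 0.5  2.9 77. ]
```

move_arm --motion '[{"tx": 0, "ty": 0, "tz": 0.02, "twist": 0}, {"tx": 0, "ty": 0, "tz": 0.02, "twist": 0}, {"tx": 0, "ty": 0, "tz": 0.02, "twist": 0}, {"tx": 0, "ty": 0, "tz": 0.014, "twist": 0}, {"tx": 0, "ty": 0, "tz": 0, "twist": 0}, {"tx": 0, "ty": 0, "tz": 0, "twist": 0}]'

```text
clock: 13.65
position: [0.5875, 0.0167, 0.0697]
ee_rot: [2.102, 2.334, 0.001]
force: [-0.1, 0.1, 0.0]
width: 0.951
gripper_force: 0.0
```

```bash
python3 st.py .5863 .018 .062
```

```text
13.65 pos [0.5875 0.0167 0.0697] yang 5.97 w 0.9507982108914876 F [-0.1  0.1  0. ] g 0.0 q [-0.54  0.61  0.62  1.87 -0.47  0.81  0.43]
tool shift mm [ 1.4 -1.   7.7]
```

move_arm --motion '[{"tx": 0.001, "ty": -0.001, "tz": 0.007, "twist": 0}, {"tx": 0, "ty": 0, "tz": 0, "twist": 0}, {"tx": 0, "ty": 0, "tz": 0, "twist": 0}]'

```text
clock: 13.95
position: [0.5858, 0.0178, 0.062]
ee_rot: [2.102, 2.335, 0.001]
force: [0.4, -0.6, 0.4]
width: 0.952
gripper_force: 0.0
```

move_arm --motion '[{"tx": 0, "ty": 0, "tz": 0, "twist": 0}, {"tx": 0, "ty": 0, "tz": 0, "twist": 0}, {"tx": 0, "ty": 0, "tz": 0, "twist": 0}, {"tx": 0, "ty": 0, "tz": 0, "twist": 0}, {"tx": 0, "ty": 0, "tz": 0, "twist": 0}, {"tx": 0, "ty": 0, "tz": 0, "twist": 0}]' --gripper 1 --squeeze 20

```text
clock: 14.55
position: [0.5861, 0.0176, 0.0619]
ee_rot: [2.102, 2.334, 0.001]
force: [1.7, -1.4, 0.9]
width: 0.655
gripper_force: 20.0
```

```bash
python3 st.py .5863 .018 .062
```

```text
14.55 pos [0.5861 0.0176 0.0619] yang 5.99 w 0.6546537585618898 F [ 1.7 -1.4  0.9] g 19.999844077974558 q [-0.53  0.62  0.61  1.88 -0.48  0.79  0.44]
tool shift mm [ 0.3  0.3 -0.1]
```

move_arm --motion '[{"tx": 0, "ty": 0, "tz": -0.006, "twist": 0}, {"tx": 0, "ty": 0, "tz": -0.01, "twist": 0}, {"tx": 0, "ty": 0, "tz": -0.012, "twist": 0}, {"tx": 0, "ty": 0, "tz": -0.012, "twist": 0}, {"tx": 0, "ty": 0, "tz": -0.012, "twist": 0}, {"tx": 0, "ty": 0, "tz": -0.012, "twist": 0}, {"tx": 0, "ty": 0, "tz": -0.012, "twist": 0}, {"tx": 0, "ty": 0, "tz": -0.012, "twist": 0}, {"tx": 0, "ty": 0, "tz": -0.008, "twist": 0}, {"tx": 0, "ty": 0, "tz": 0, "twist": 0}, {"tx": 0, "ty": 0, "tz": 0, "twist": 0}]'

```text
clock: 15.65
position: [0.5855, 0.0178, 0.1576]
ee_rot: [-2.102, -2.334, 0.0]
force: [-0.4, 0.5, -2.9]
width: 0.658
gripper_force: 20.0
```

```bash
python3 - <<'E'
from h import *
arm.get_image("scene");arm.get_image("top")
print([(round(r["conf"],2),(np.array(r["point"])*[512,384]).round(),atz("scene",r["point"],.176).round(3)) for r in arm.place_of("scene","coil_done_mid")])
for c,z in(("top",.018),("scene",.018)):
    r=arm.regions_of(c,"tray")[0];m=r["region"].astype(np.uint8)
    h=cv2.convexHull(cv2.findNonZero(m));b=cv2.approxPolyDP(h,8,True).reshape(-1,2)
    w=np.array([atz(c,(q+.5)/[512,384],z)[:2] for q in b]);print(c,r["conf"],w.round(3).tolist(),w.mean(0))
    for n,zz in(("tray",0),("coil_old_mid",.025)):print(n,[(round(q["conf"],2),atz(c,q["point"],zz).round(3)[:2]) for q in arm.place_of(c,n)[:2]])
E
python3 st.py .475 -.304 .1579
```

```text
[(0.87, array([283., 273.]), array([ 0.956, -0.1  ,  0.176])), (0.68, array([378., 237.]), array([0.948, 0.136, 0.176])), (0.63, array([258., 169.]), array([0.585, 0.023, 0.176])), (0.4, array([296., 205.]), array([0.769, 0.035, 0.176])), (0.26, array([136., 242.]), array([ 0.74 , -0.335,  0.176]))]
top 0.74 [[0.623, -0.408], [0.399, -0.377], [0.417, -0.207], [0.637, -0.236]] [ 0.51936424 -0.30698375]
tray [(0.74, array([ 0.528, -0.318]))]
coil_old_mid [(0.58, array([ 0.593, -0.308]))]
16.0 pos [0.5855 0.0176 0.1574] yang 5.99 w 0.6587794994727942 F [ 0.1 -0.4 -2.1] g 19.99864311888814 q [-0.6   0.5   0.7   1.8  -0.38  0.98  0.35]
tool shift mm [-308.4 -143.4   -0.4]Traceback (most recent call last):
  File "<stdin>", line 5, in <module>
IndexError: list index out of range
```

move_arm --motion '[{"tx": -0.015, "ty": -0.007, "tz": 0, "twist": 0}, {"tx": -0.025, "ty": -0.012, "tz": 0, "twist": 0}, {"tx": -0.03, "ty": -0.014, "tz": 0, "twist": 0}, {"tx": -0.033, "ty": -0.0155, "tz": 0, "twist": 0}, {"tx": -0.033, "ty": -0.0155, "tz": 0, "twist": 0}, {"tx": -0.033, "ty": -0.0155, "tz": 0, "twist": 0}, {"tx": -0.033, "ty": -0.0155, "tz": 0, "twist": 0}, {"tx": -0.033, "ty": -0.0155, "tz": 0, "twist": 0}, {"tx": -0.03, "ty": -0.014, "tz": 0, "twist": 0}, {"tx": -0.025, "ty": -0.012, "tz": 0, "twist": 0}, {"tx": -0.015, "ty": -0.0065, "tz": 0, "twist": 0}, {"tx": 0, "ty": 0, "tz": 0, "twist": 0.05}]'

```text
clock: 17.2
position: [0.4727, -0.3049, 0.1582]
ee_rot: [2.198, 2.243, -0.002]
force: [0.8, -0.0, -1.9]
width: 0.656
gripper_force: 20.0
```

move_arm --motion '[{"tx": 0, "ty": 0, "tz": 0.01, "twist": 0.05}, {"tx": 0, "ty": 0, "tz": 0.015, "twist": 0.05}, {"tx": 0, "ty": 0, "tz": 0.015, "twist": 0}, {"tx": 0, "ty": 0, "tz": 0.015, "twist": 0}, {"tx": 0, "ty": 0, "tz": 0.01, "twist": 0}, {"tx": 0, "ty": 0, "tz": 0, "twist": 0}, {"tx": 0, "ty": 0, "tz": 0, "twist": 0}]'

```text
clock: 17.9
position: [0.4752, -0.3008, 0.0927]
ee_rot: [-2.362, -2.072, 0.0]
force: [0.2, 0.3, -1.8]
width: 0.653
gripper_force: 20.0
```

```bash
python3 st.py .475 -.301 .007
python3 - <<'E'
from h import *
b=arm.get_image("top")[150:300,300:440];a=arm.get_image("scene")[180:290,80:220]
b=cv2.resize(b,(373,400));a=cv2.resize(a,(420,400),interpolation=2);cv2.imwrite("pics/c6.png",np.hstack([a,b])[:,:,::-1])
E
```

```text
17.9 pos [ 0.4752 -0.3008  0.0927] yang -7.48 w 0.6532932356219034 F [ 0.2  0.3 -1.8] g 19.998668543994427 q [-0.02  0.56  0.71  1.92 -0.49  0.84  0.82]
tool shift mm [-0.2 -0.1 85.7]
```

View pics/c6.png

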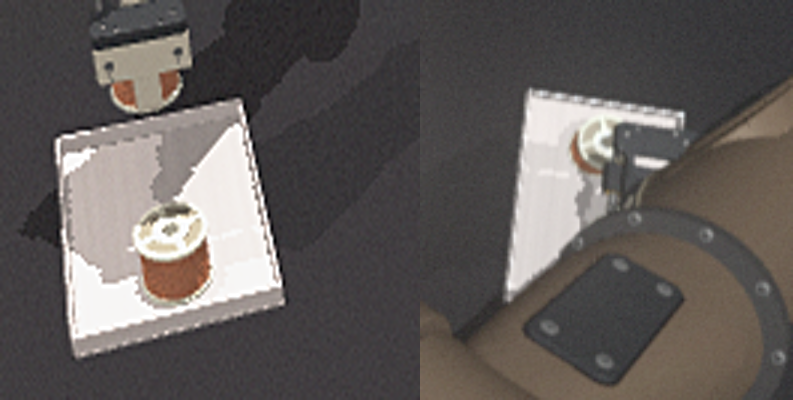

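The left half shows the coil held upright above the free half of the tray (145,90), clear of the old coil at (172,250). Now I'll lower it.

move_arm --motion '[{"tx": 0, "ty": 0, "tz": 0.01, "twist": 0}, {"tx": 0, "ty": 0, "tz": 0.015, "twist": 0}, {"tx": 0, "ty": 0, "tz": 0.015, "twist": 0}, {"tx": 0, "ty": 0, "tz": 0.015, "twist": 0}, {"tx": 0, "ty": 0, "tz": 0.012, "twist": 0}, {"tx": 0, "ty": 0, "tz": 0.008, "twist": 0}, {"tx": 0, "ty": 0, "tz": 0.003, "twist": 0}, {"tx": 0, "ty": 0, "tz": 0.002, "twist": 0}, {"tx": 0, "ty": 0, "tz": 0.002, "twist": 0}, {"tx": 0, "ty": 0, "tz": 0, "twist": 0}, {"tx": 0, "ty": 0, "tz": 0, "twist": 0}]'

```text
clock: 19.1
position: [0.4756, -0.3007, 0.0111]
ee_rot: [2.362, 2.071, 0.001]
force: [0.1, 0.1, -2.9]
width: 0.66
gripper_force: 20.0
```

move_arm --motion '[{"tx": 0, "ty": 0, "tz": 0.0015, "twist": 0}, {"tx": 0, "ty": 0, "tz": 0.0015, "twist": 0}, {"tx": 0, "ty": 0, "tz": 0.001, "twist": 0}, {"tx": 0, "ty": 0, "tz": 0, "twist": 0}, {"tx": 0, "ty": 0, "tz": 0, "twist": 0}]'

```text
clock: 19.6
position: [0.4753, -0.3005, 0.0069]
ee_rot: [-2.362, -2.071, -0.0]
force: [-0.9, 0.5, 2.7]
width: 0.656
gripper_force: 20.0
```

move_arm --motion '[{"tx": 0, "ty": 0, "tz": 0, "twist": 0}, {"tx": 0, "ty": 0, "tz": 0, "twist": 0}, {"tx": 0, "ty": 0, "tz": 0, "twist": 0}, {"tx": 0, "ty": 0, "tz": 0, "twist": 0}, {"tx": 0, "ty": 0, "tz": 0, "twist": 0}]' --gripper -0.7

```text
clock: 20.1
position: [0.4753, -0.3006, 0.0067]
ee_rot: [-2.362, -2.071, 0.0]
force: [0.0, 0.2, 0.3]
width: 0.852
gripper_force: 0.0
```

move_arm --motion '[{"tx": 0, "ty": 0, "tz": -0.01, "twist": 0}, {"tx": 0, "ty": 0, "tz": -0.02, "twist": 0}, {"tx": 0, "ty": 0, "tz": -0.03, "twist": 0}, {"tx": 0, "ty": 0, "tz": -0.03, "twist": 0}, {"tx": 0, "ty": 0, "tz": -0.04, "twist": 0}, {"tx": 0, "ty": 0, "tz": -0.04, "twist": 0}, {"tx": 0, "ty": 0, "tz": -0.04, "twist": 0}, {"tx": -0.03, "ty": 0, "tz": 0, "twist": 0}, {"tx": -0.03, "ty": 0, "tz": 0, "twist": 0}, {"tx": 0, "ty": 0, "tz": 0, "twist": 0}, {"tx": 0, "ty": 0, "tz": 0, "twist": 0}]'

```text
clock: 21.2
position: [0.4668, -0.3606, 0.2171]
ee_rot: [2.364, 2.069, 0.0]
force: [-0.7, 0.4, 0.6]
width: 0.85
gripper_force: 0.0
```

```bash
python3 st.py
python3 - <<'E'
from h import *
t=arm.get_image("top")[130:290,160:420];s=arm.get_image("scene")[150:290,80:340]
cv2.imwrite("pics/c7.png",np.vstack([cv2.resize(s,(560,300)),cv2.resize(t,(490,300)).copy() if 0 else cv2.resize(t,(560,300))])[:,:,::-1])
for c in("top","scene"):
  for n,z in(("coil_old_mid",.025),("coil_done_mid",.025),("knob",.0925)):
    print(c,n,[(round(q["conf"],2),(np.array(q["point"])*[512,384]).round(),atz(c,q["point"],z).round(3)[:2]) for q in arm.place_of(c,n)[:5]])
print(proj("scene",(.478,.1775,.0925)),proj("scene",(.478,.1775,.1035)))
E
```

```text
21.2 pos [ 0.4668 -0.3606  0.2171] yang -7.62 w 0.849682315761182 F [-0.7  0.4  0.6] g 0.0 q [ 0.01  0.47  0.82  1.72 -0.38  1.12  0.81]
top coil_old_mid [(0.56, array([366., 206.]), array([ 0.584, -0.308])), (0.52, array([220., 167.]), array([0.69 , 0.113]))]
top coil_done_mid [(0.84, array([170., 127.]), array([0.81 , 0.268])), (0.71, array([268., 130.]), array([ 0.808, -0.024])), (0.29, array([223., 171.]), array([0.677, 0.104]))]
top knob [(0.5, array([191., 237.]), array([0.472, 0.177])), (0.21, array([164., 287.]), array([0.343, 0.239]))]
scene coil_old_mid [(0.82, array([136., 246.]), array([ 0.571, -0.315]))]
scene coil_done_mid [(0.93, array([133., 222.]), array([ 0.465, -0.297])), (0.83, array([279., 277.]), array([ 0.827, -0.036])), (0.72, array([375., 236.]), array([0.803, 0.264]))]
scene knob [(0.44, array([288., 160.]), array([0.458, 0.186]))]
[288.60966303 163.83619218] [288.74376025 160.67168006]
```

View pics/c7.png

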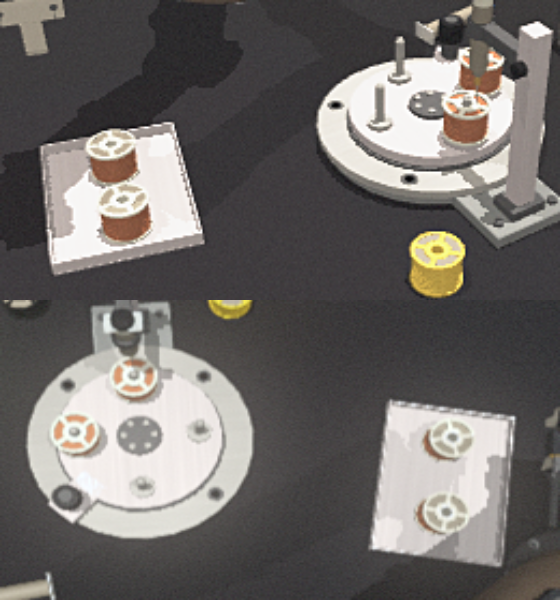

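The lower half shows the filled coil upright at (443,512) in the tray beside the undisturbed old coil at (449,440). The next coil is under the needle, and the lug and knob sit over the next hole at (68,497). During the lowering the force stayed spring-like all the way to home height, so the plunger is in. I'm handing in.

```bash
python3 -c "
from cell import arm
print(arm.sign_off())"
```

```text
the job is handed in; nothing more can be done
None
```

I indexed the stage a quarter turn clockwise and locked it, set the filled coil upright in the tray beside the old coil, and handed the job in; the hand-in returned no verdict, and the plunger being home is inferred from the force and height readings as I lowered it.

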